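Set the flat of a pulley shaft to its setscrew and tighten it

ROBOT

A 6-joint arm with a two-finger parallel gripper is mounted at the origin on a cart in front of the work surface, level with it; the furniture and walls round the work are solid. World frame = base frame: x ahead of the robot, y to its left, z up, the work surface at z = 0. Lengths are in m, angles in degrees, forces in N, time in s.
With the tool pointing down it reaches from about 0.325 to 0.85 m from the base axis. Payload 15.5 kg.
Tool frame: the origin (TCP) lies midway between the tips of the shut fingers; the grasp point (between the pads) lies 19 mm behind it; y points along the fingers, x is the direction in which the jaws open and shut, and the axes are right-handed (so a half turn about y gives the same grasp; the last joint's range is limited). The gripper opens to 91 mm and grips with 3 to 60 N. Pads are 32 mm wide; open, the fingers measure 118 mm over their backs; the gripper's body (76 mm by 178 mm) begins 60 mm behind the grasp point.
Start: joints at [69.242, 28.281, 77.091, -0, 74.628, -5.472], TCP at [0.165, 0.603, 0.214] pointing down, gripper open.
Joint ranges: [-166.48, 166.48], [-47.26, 123.95], [12.59, 153.08], [-70.14, 250.14], [6.76, 159.57], [-176.63, 176.63]. Speed limits (degrees/s): [108.29, 108.29, 147.25, 172.46, 172.46, 172.46].

INTERFACE

Orientations are given as a 3x3 rotation matrix whose columns are the frame's x, y, z axes.
In Python, from bench import ctrl gives the robot as it stands. The module is installed in compiled form; this text tells all that it offers. Calls block until the motion is done:
- ctrl.goto(position, orientation): joint-space move of the TCP to a pose.
- ctrl.move_l(position, vel=0.15, ori=None, contact_N=None): straight line of the TCP; ori=None keeps the orientation; vel is the mean speed in m/s. With contact_N (N) it stops when the force on the tool has changed by that much, and returns True; else False.
- ctrl.movej(angles): joint-space move.
- ctrl.command_gripper(opening): opening from 0.0 (shut) to 1.0 (fully open); the grip force is fixed at half the most; returns when the fingers have stopped.
- ctrl.sleep(seconds).
- ctrl.ik(position, orientation): joint angles nearest the present ones, or None.
- ctrl.read_camera(name): name is "scene" or "top" or "wrist"; returns the picture (420x560x3 uint8, blue, green, red); there is no depth.
- ctrl.camera_params(name): a dict with "fx", "fy", "cx", "cy" (pixels), "pose" (4x4, takes a point from camera to world coordinates); the wrist camera has in their place "T_tool_cam" (4x4, takes a point from camera to tool coordinates, whose origin is the TCP and whose axes are the tool frame's). Camera axes: x right, y up, looking along -z (the intrinsics and any distortion apply to the point x, -y, -z); pixel columns grow to the right and rows downward; lengths in m; the calibration is good to about 2 mm. The wrist camera is an equidistant fisheye: a pixel r from the principal point sees the ray r / f radians off the axis. A picture is of the moment at which its call begins: read the wrist's pose just before it. camera_params takes no time and is no camera call.
A pose or a line that the arm cannot do raises ctrl.MotionError and nothing moves.
- ctrl.sign_off(): hands the job in, once; it reports no verdict.
Readings, each from a call of its own:
- ctrl.current_t(): time.
- ctrl.current_q(): joint angles.
- ctrl.current_dq(): joint speeds.
- ctrl.current_effort(): joint torques, N m.
- ctrl.current_tool_pos(): TCP position.
- ctrl.current_eef_rot(): TCP orientation.
- ctrl.current_contact_force(): force on the tool from outside, world axes, zero at the start.
- ctrl.current_wrist_torque(): the same for the moment, N m.
- ctrl.current_grip_width(): opening from 0.0 (shut) to 1.0 (fully open).
Only numpy, scipy, OpenCV 4.12 (cv2) and the standard library are available. Lean on these libraries where they do the work, as an engineer would, in place of code of your own. Each camera call takes 0.05 s, during which the arm holds its last target.

TASK

Fix the pulley on its shaft. Turn the shaft by its red-handled crank until the flat faces straight up at the setscrew (crank arm upright), then put the orange T-handle hex key fully home in the setscrew and turn it clockwise, as seen from above, until it stops. Let go and leave the key standing in the screw; do not let the shaft turn away again, and leave the other things on the table where they are.

Things in the scene. Friction and masses are not known exactly. Their poses are not given: they have to be found in the camera images.
- shaft (a joint): Angle of the level D-shaft (26 mm thick) in its two blue bearing blocks. 0 = its flat faces straight up at the setscrew and the crank arm points straight up; negative = the crank leans to the fixture's -x side (towards the robot), as it does at the start. Stays where it is left; about 3 N at the handle turns it; stops only at -1.3 and 1.3 rad.
- crank_pin (a point): Middle of the red crank handle: round bar 14 mm thick, 60 mm long, parallel to the shaft, free to turn within a grip, on a steel crank arm at the shaft's left (+y) end. It moves on a circle of 50 mm radius round point shaft_axis. The arm lies 30 mm from this point on the -y side; the +y end is free.
- shaft_axis (a point): Fixed point on the shaft's axis, 80 mm above the table, in the plane in which crank_pin moves. Its axes are the fixture's: y along the shaft from pulley to crank, x level and away from the robot, z up. The fixture (base plate 110 x 250 x 12 mm, its centre 107 mm towards -y) is bolted down.
- setscrew (a joint): Angle of the setscrew about its vertical axis; it grows clockwise seen from above. It starts loose between 0 and 0.2 rad and comes to its stop, tight, at 1.05 rad. It turns stiffly (0.05 N m).
- screw_socket (a point): Centre of the floor of the setscrew's hex socket, 103 mm above the table, 152 mm along -y from shaft_axis. Opens upward: 17.4 mm across flats, 18 mm deep, then a 6 mm brass lead-in; mouth and aluminium boss (37 mm across) end at 127 mm. Pulley rim beside it, 36 mm off: 122 mm high. Turns with the screw: two of the six corners lie on its x axis (same every 60 degrees).
- key_handle (a point): Centre of the orange cross-bar of the T-handle hex key (0.2 kg): 96 mm long (key's x), 18 mm wide (y), 20 mm high (z up the stem). It stands in a wooden stand (64 mm cube, loose hole), its 34 mm collar (top 42 mm below this point) on the stand, bar centre 114 mm above the table; lift 65 mm to clear. Key home in the screw: bar centre at 215 mm.
- key_tip (a point): Centre of the lower end of the key's steel hex stem, 112 mm straight below key_handle. Stem 16 mm across flats, tapering to 11 mm over the last 8 mm, two corners pointing along the bar (x). Key home: this point lies on screw_socket; the hex then has about 10 degrees of play either way.
- tape_roll_mid (a point): Bystander: roll of brown tape, 93 mm across, 48 mm high, lying flat; point at its centre.
- marker_mid (a point): Bystander: red and white marker pen, 135 mm long, 16 mm thick; point at its centre.
- screwdriver_mid (a point): Bystander: red screwdriver, 200 mm long, 24 mm thick; point at its centre.
- ring_gauge_mid (a point): Bystander: steel ring gauge, 52 mm across, 14 mm high; point at its centre.

How it is judged:
By the outcome, as a careful person would: the job done as asked, in the order asked, and still so for the second after the job is handed in, with the robot touching nothing.
It also fails if it takes over 56 s, if anything falls off the work surface, if the arm or the gripper's body presses on something with over 40 N, if the wrist force passes 120 N, or if a joint passes its speed limit or range.

## Working session

There is one attempt and no reset: what is moved stays moved. The work goes in short steps, each a Python script; the robot and the scene stay as the last script left them, time stands still between calls to the robot, and variables do not carry over. Pictures are saved under pics/ and viewed, and the job is handed in when it is done.

```bash
mkdir -p pics; ls
python3 - <<'E'
from bench import ctrl
import cv2,json
for n in ["scene","top","wrist"]:
    im=ctrl.read_camera(n); cv2.imwrite(f"pics/{n}0.png",im)
    p=ctrl.camera_params(n); print(n,{k:(v.round(4).tolist() if hasattr(v,'round') and hasattr(v,'tolist') else v) for k,v in p.items()})
print(ctrl.current_t(),ctrl.current_tool_pos(),ctrl.current_eef_rot(),ctrl.current_grip_width())
E
```

```text
pics
scene {'fx': 414.5646794535371, 'fy': 414.5646794535371, 'cx': 274.4066878851675, 'cy': 207.20543787332775, 'pose': [[0.8681, 0.3513, -0.3506, 0.1954], [-0.496, 0.5875, -0.6394, -0.5797], [-0.0186, 0.729, 0.6843, 0.7405], [0.0, 0.0, 0.0, 1.0]]}
top {'fx': 545.3800605236004, 'fy': 545.3800605236004, 'cx': 277.58103357218334, 'cy': 210.3062247063462, 'pose': [[0.0073, 0.9976, -0.0691, 0.3961], [-1.0, 0.0071, -0.0031, -0.0113], [-0.0026, 0.0691, 0.9976, 1.6046], [0.0, 0.0, 0.0, 1.0]]}
wrist {'fx': 325.19226210127806, 'fy': 325.19226210127806, 'cx': 280.4113728190543, 'cy': 213.31811294862007, 'T_tool_cam': [[1.0, 0.0005, -0.001, -0.0], [-0.0011, 0.2941, -0.9558, -0.1709], [-0.0002, 0.9558, 0.2941, 0.082], [0.0, 0.0, 0.0, 1.0]]}
0.15 [0.16466345 0.60265567 0.21347997] [[ 2.63637790e-01 -3.48214568e-04 -9.64621685e-01]
 [ 9.64621353e-01 -8.09593670e-04  2.63637991e-01]
 [-8.72754199e-04 -9.99999612e-01  1.22455722e-04]] 1.004057573574884
```

View pics/scene0.png

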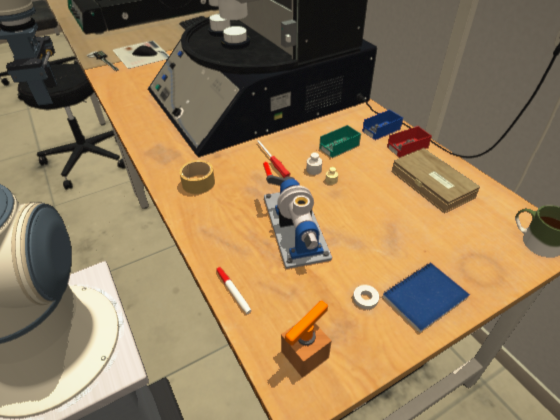

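View pics/top0.png

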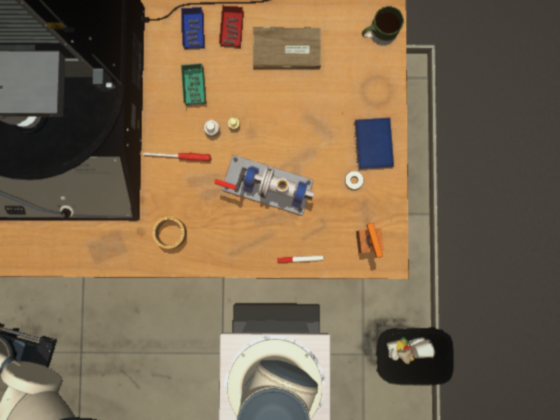

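View pics/wrist0.png

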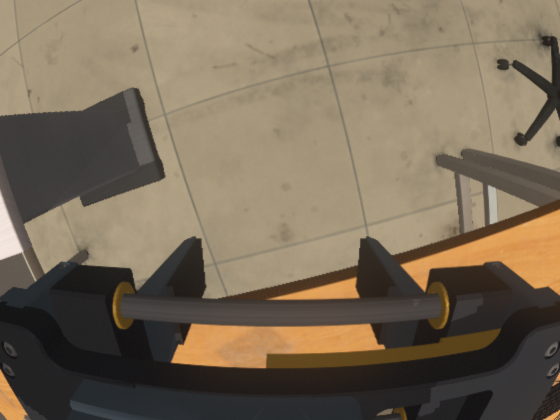

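Run:
```python
import cv2
t=cv2.imread("pics/top0.png");s=cv2.imread("pics/scene0.png")
cv2.imwrite("pics/c1.png",cv2.resize(t[145:225,205:325],None,fx=6.6,fy=6.6,interpolation=cv2.INTER_CUBIC))
cv2.imwrite("pics/c2.png",cv2.resize(t[165:270,270:410],None,fx=5.5,fy=5.5,interpolation=cv2.INTER_CUBIC))
cv2.imwrite("pics/c3.png",cv2.resize(s[155:275,240:360],None,fx=5,fy=5,interpolation=cv2.INTER_CUBIC))
cv2.imwrite("pics/c4.png",cv2.resize(s[280:380,260:400],None,fx=5.5,fy=5.5,interpolation=cv2.INTER_CUBIC))
```

```text
(no output)
```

View pics/c1.png

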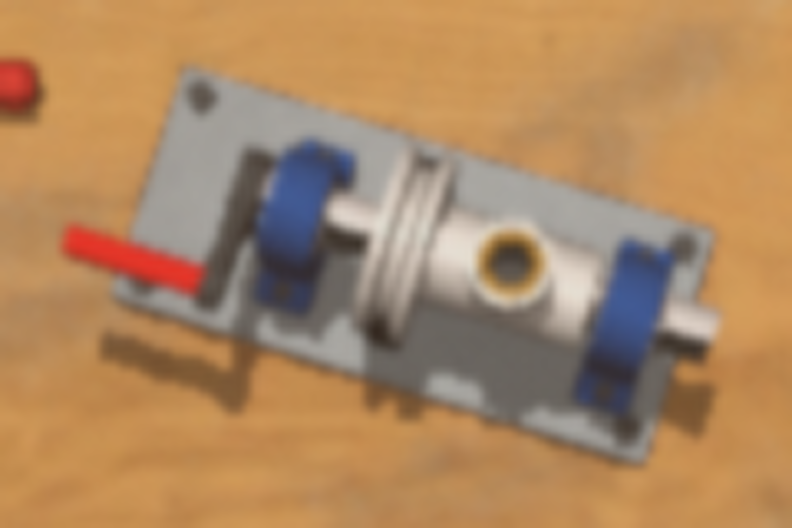

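View pics/c2.png

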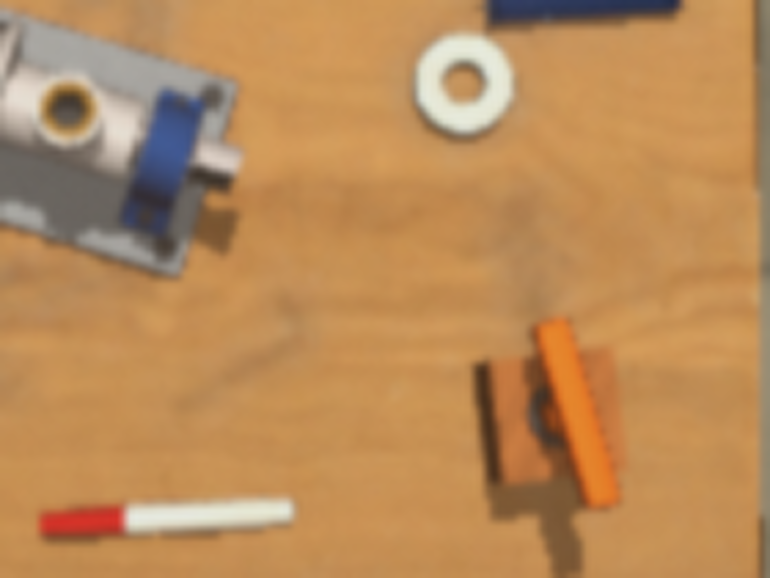

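View pics/c3.png

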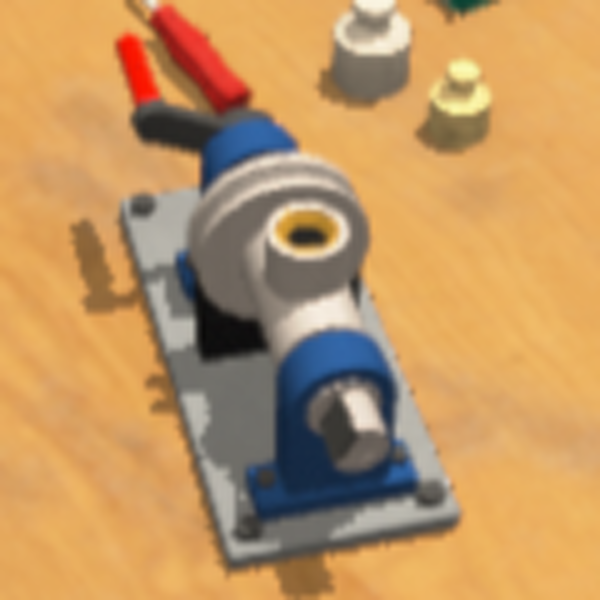

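View pics/c4.png

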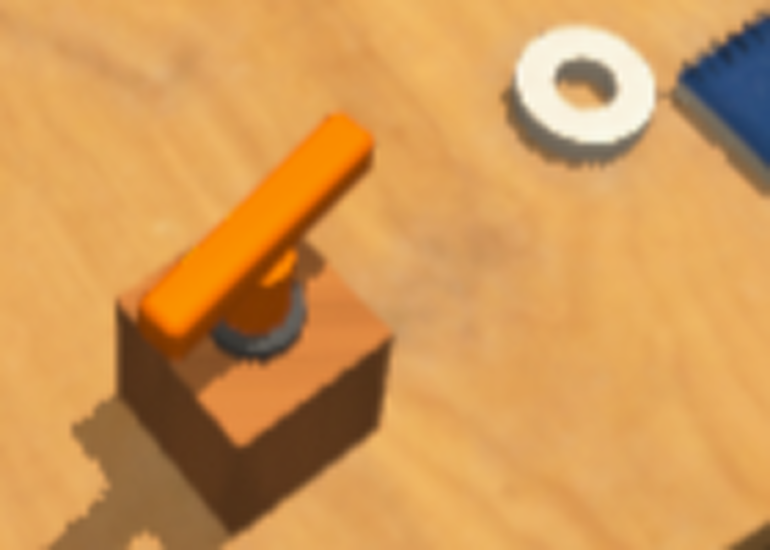

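```bash
cat > h.py <<'E'
from bench import ctrl
import cv2,numpy as np
def ray(cam,u,v):
    p=ctrl.camera_params(cam);T=np.array(p["pose"])
    d=T[:3,:3]@np.array([(u-p["cx"])/p["fx"],-(v-p["cy"])/p["fy"],-1]);return T[:3,3],d
def at(cam,u,v,z):
    o,d=ray(cam,u,v);return o+d*(z-o[2])/d[2]
def crop(u,v,f,u0,v0): return (u+.5)/f-.5+u0,(v+.5)/f-.5+v0
def proj(cam,P):
    p=ctrl.camera_params(cam);T=np.linalg.inv(np.array(p["pose"]));c=T[:3,:3]@P+T[:3,3]
    return p["cx"]-p["fx"]*c[0]/c[2],p["cy"]+p["fy"]*c[1]/c[2]
def wat(u,v,z,pos=None,rot=None):
    p=ctrl.camera_params("wrist");T=np.array(p["T_tool_cam"])
    x,y=u-p["cx"],v-p["cy"];r=np.hypot(x,y);th=r/p["fx"]
    dc=np.array([np.sin(th)*x/r,-np.sin(th)*y/r,-np.cos(th)])
    R=np.array(rot if rot is not None else ctrl.current_eef_rot());P=np.array(pos if pos is not None else ctrl.current_tool_pos())
    o=R@T[:3,3]+P;d=R@T[:3,:3]@dc
    return o+d*(z-o[2])/d[2]
E
python3 - <<'E'
from h import *
np.set_printoptions(precision=4,suppress=True)
f=6.6
C=[at("top",*crop(u,v,f,205,145),.012) for u,v in [(185,67),(713,232),(642,464),(113,297)]]
for c in C: print("corner",c)
print("sizes",[np.linalg.norm(C[i]-C[(i+1)%4]) for i in range(4)])
ctr=np.mean(C,axis=0)
ydir=(C[0]+C[3]-C[1]-C[2]);ydir[2]=0;ydir/=np.linalg.norm(ydir)
print("ctr",ctr,"y",ydir,"yaw deg",np.degrees(np.arctan2(-ydir[0],ydir[1])))
sa=ctr+ydir*.107;sa[2]=.08
print("shaft_axis",sa,"sock",sa-ydir*.152)
print("sock top",at("top",*crop(511,262,f,205,145),.127),"scene",at("scene",*crop(306,232,5,240,155),.127))
xd=np.array([ydir[1],-ydir[0],0])
for a in (-1.3,-1.,-.8,-.6):
    P=sa+.05*(np.sin(a)*xd+np.array([0,0,np.cos(a)]))
    print(a,[ (np.array(proj("top",P+s*ydir))-[205,145]+.5)*f-.5 for s in(-.03,.03)],[ (np.array(proj("scene",P+s*ydir))-[240,155]+.5)*5-.5 for s in(-.03,.03)])
f=5.5
B=[at("top",*crop(u,v,f,270,165),.124) for u,v in [(537,325),(570,318),(618,500),(585,508)]]
S=[at("scene",*crop(u,v,f,260,280),.124) for u,v in [(333,113),(374,142),(183,333),(141,303)]]
for B in(B,S):
  print("bar",*B,np.mean(B,axis=0),[np.linalg.norm(B[i]-B[(i+1)%4]) for i in range(4)])
  d=(B[0]+B[1]-B[2]-B[3]);print(np.degrees(np.arctan2(d[1],d[0])))
for n,(u,v),z in [("ring",(463,85),.014),("mark1",(40,523),.008),("mark2",(293,512),.008)]: print(n,at("top",*crop(u,v,f,270,165),z))
print("tape",at("top",169,233,.048),"sd",at("top",210,157,.012),at("top",145,155,.012))
for u,v in[(490,362),(612,350),(625,465),(502,485)]: print("stand",at("top",*crop(u,v,f,270,165),.064))
E
```

```text
corner [0.6698 0.1275 0.012 ]
corner [ 0.5972 -0.1086  0.012 ]
corner [ 0.4935 -0.0774  0.012 ]
corner [0.5663 0.1582 0.012 ]
sizes [np.float64(0.246950547332609), np.float64(0.10827301192969994), np.float64(0.24655462631243688), np.float64(0.1079455748996692)]
ctr [0.5817 0.0249 0.012 ] y [0.2944 0.9557 0.    ] yaw deg -17.122376837663808
shaft_axis [0.6132 0.1272 0.08  ] sock [ 0.5684 -0.0181  0.08  ]
sock top [ 0.5696 -0.0182  0.127 ] scene [ 0.5694 -0.0189  0.127 ]
-1.3 [array([200.2467, 295.8569]), array([ 65.0775, 253.3115])] [array([140.5689, 134.9903]), array([116.1911,  61.8493])]
-1.0 [array([202.0881, 278.5141]), array([ 65.7327, 235.6119])] [array([152.0557, 111.342 ]), array([127.0113,  38.5796])]
-0.8 [array([205.1498, 262.2696]), array([ 68.1191, 219.1709])] [array([164.208 ,  96.7564]), array([138.5576,  24.2836])]
-0.6 [array([209.5607, 243.0012]), array([ 71.983 , 199.7499])] [array([179.4215,  83.8729]), array([153.0629,  11.7026])]
bar [ 0.464  -0.2504  0.124 ] [ 0.4676 -0.2667  0.124 ] [ 0.3782 -0.2898  0.124 ] [ 0.3741 -0.2736  0.124 ] [ 0.421  -0.2701  0.124 ] [np.float64(0.016689661931560466), np.float64(0.09235603954751646), np.float64(0.0167336598072189), np.float64(0.09282017203818257)]
14.503184490258299
bar [ 0.4621 -0.2511  0.124 ] [ 0.4672 -0.2665  0.124 ] [ 0.381  -0.2919  0.124 ] [ 0.3753 -0.2774  0.124 ] [ 0.4214 -0.2717  0.124 ] [np.float64(0.01622584979077298), np.float64(0.08980632583499998), np.float64(0.015653056093909434), np.float64(0.09069171664184794)]
16.64258719111303
ring [ 0.5969 -0.2292  0.014 ]
mark1 [ 0.3624 -0.0053  0.008 ]
mark2 [ 0.3691 -0.1394  0.008 ]
tape [0.4368 0.303  0.048 ] sd [0.6625 0.194  0.012 ] [0.6672 0.3859 0.012 ]
stand [ 0.4476 -0.2359  0.064 ]
stand [ 0.4542 -0.2985  0.064 ]
stand [ 0.3953 -0.3048  0.064 ]
stand [ 0.3846 -0.2418  0.064 ]
```

```bash
cat >> h.py <<'E'
yd=np.array([.2944,.9557,0]);xd=np.array([.9557,-.2944,0]);zd=np.array([0,0,1.])
sa=np.array([.6138,.1270,.08])
Rc=np.column_stack([xd,-zd,np.cross(xd,-zd)])
def snap(cam,name):
    p=ctrl.current_tool_pos();r=ctrl.current_eef_rot();im=ctrl.read_camera(cam);cv2.imwrite(f"pics/{name}.png",im)
    np.savez(f"pics/{name}.npz",p=p,r=r);return im
E
python3 - <<'E'
from h import *
pin=sa+.05*(np.sin(-1)*xd+np.cos(-1)*zd)
q=ctrl.current_q()
print(ctrl.ik([.15,.40,.3],np.array(ctrl.current_eef_rot())))
for P in ([.42,.12,.3],pin+.004*yd+[0,0,.08],):
    print(P,ctrl.ik(P,Rc),ctrl.ik(P,Rc@np.diag([-1,1,-1])))
E
```

```text
[ 6.14281729e+01  6.97279304e+00  9.52032928e+01 -4.76960204e-03
  7.78741933e+01 -1.32847883e+01]
[0.42, 0.12, 0.3] [ 8.10322038e+00  7.82011403e+00  9.41705924e+01 -2.54444375e-14
  7.80092936e+01  2.52244839e+01] [ 8.10322038e+00  7.82011403e+00  9.41705924e+01 -2.54444375e-14
  7.80092936e+01 -1.54775516e+02]
[0.57476791 0.14320925 0.18701512] [ 8.21619539e+00  2.71879800e+01  8.38044240e+01 -2.54444375e-14
  6.90075960e+01  2.53374589e+01] [ 8.21619539e+00  2.71879800e+01  8.38044240e+01 -2.54444375e-14
  6.90075960e+01 -1.54662541e+02]
```

Run:
```python
from h import *
R0=np.array(ctrl.current_eef_rot())
ctrl.goto([.17,.40,.3],R0);print(ctrl.current_t())
ctrl.goto([.42,.12,.3],Rc);print(ctrl.current_t())
pin=sa+.05*(np.sin(-1)*xd+np.cos(-1)*zd)
ctrl.goto(pin+.004*yd+[0,0,.08],Rc);print(ctrl.current_t())
snap("wrist","w1");snap("scene","s1");print(ctrl.current_tool_pos(),ctrl.current_t())
```

```text
1.0333
2.4333
3.225
[0.57421812 0.14346423 0.18863218] 3.325
```

View pics/w1.png

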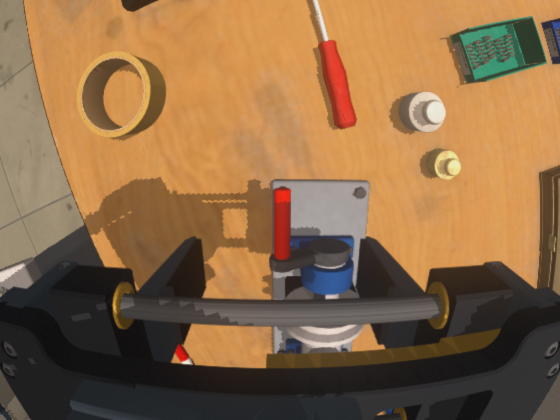

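View pics/s1.png

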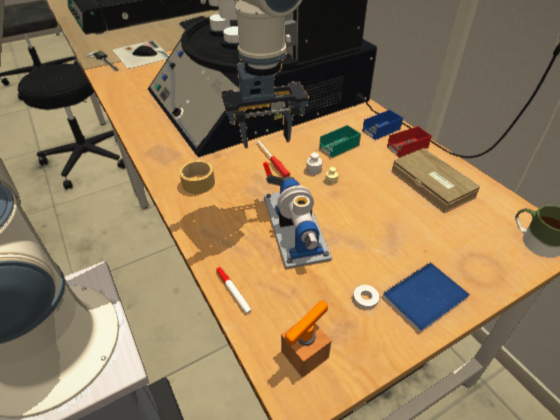

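Run:
```python
from h import *
np.set_printoptions(precision=4,suppress=True)
d=np.load("pics/w1.npz")
for n,u,v,z in [("pinfree",283,190,.107),("pinarm",283,260,.107),("plTL",274,181,.012),("plTR",369,182,.012)]:
    P=wat(u,v,z,d["p"],d["r"]);r=P-sa;print(n,P,"fixture",r@xd,r@yd)
```

```text
pinfree [0.5852 0.1674 0.107 ] fixture -0.039220910509469735 0.030157368313027833
pinarm [0.5674 0.1091 0.107 ] fixture -0.039018959470180574 -0.03079721051912591
plTL [0.5731 0.1588 0.012 ] fixture -0.048208393800689725 0.01840504537280656
plTR [0.674  0.1276 0.012 ] fixture 0.05734572901174819 0.018255559623312302
```

Run:
```python
from h import *
np.set_printoptions(precision=4,suppress=True)
P=sa-.0405*xd+.004*yd;P[2]=.0895
print(ctrl.move_l(P,vel=.15,contact_N=8),ctrl.current_tool_pos(),ctrl.current_contact_force())
ctrl.command_gripper(0.0)
print(ctrl.current_grip_width()*91,ctrl.current_tool_pos(),ctrl.current_contact_force(),ctrl.current_wrist_torque(),ctrl.current_t())
snap("wrist","w2");snap("scene","s2")
```

```text
False [0.5768 0.1428 0.0905] [-0.4106  0.0095  0.3108]
13.326528570345683 [0.575  0.1431 0.0893] [-6.7841  4.1438  2.8233] [ 0.5695  1.2355 -0.0904] 5.2917
```

View pics/w2.png

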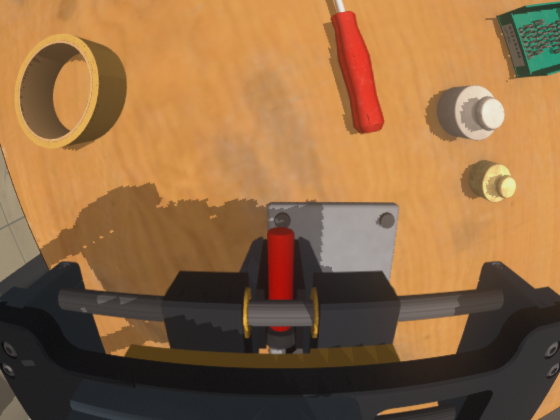

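```bash
python3 - <<'E'
from h import *
np.set_printoptions(precision=4,suppress=True)
for a in np.linspace(-.9,0,7):
    P=sa+.05*(np.sin(a)*xd+np.cos(a)*zd)+.004*yd-.019*zd
    ctrl.move_l(P,vel=.08)
    r=np.array(ctrl.current_tool_pos())-sa+.019*zd;F=np.array(ctrl.current_contact_force())
    print(round(a,2),r@xd,r[2],np.hypot(r@xd,r[2]),"F",F@xd,F@yd,F[2])
print(ctrl.current_t())
snap("wrist","w3");snap("scene","s3");snap("top","t3")
E
python3 - <<'E'
import cv2
t=cv2.imread("pics/top3.png" if 0 else "pics/t3.png");s=cv2.imread("pics/s3.png")
cv2.imwrite("pics/c5.png",cv2.resize(s[130:280,210:370],None,fx=4.9,fy=4,interpolation=cv2.INTER_CUBIC))
E
```

```text
-0.9 -0.04060880712570274 0.030731081660321163 0.05092616808857557 F -6.724545035703346 1.6821868622612826 1.4798935965411282
-0.75 -0.03702912688628498 0.03631809077204082 0.051866751925359555 F -17.094940210160654 3.4813693978128084 11.78738386001352
-0.6 -0.03310722934625649 0.04121000910161582 0.05286164474494608 F -29.601141327745502 4.540147057381175 24.83343564185586
-0.45 -0.02747548870996163 0.04564056861318924 0.053272544365615425 F -38.11396589030222 1.915323574892464 38.92369787838152
-0.3 -0.0175662111429331 0.049407727175655156 0.05243753692329647 F -25.571835036297294 -2.7751949165149186 41.79539369729849
-0.15 -0.008105921024754091 0.05117345695587404 0.051811472209099055 F -12.675197738658198 -4.3403485471337815 32.29676745662035
0.0 0.00012874243438373988 0.05121272525657497 0.05121288707756909 F -5.826260078706717 -3.6119625535036177 19.270823986200856
7.1417
```

View pics/c5.png

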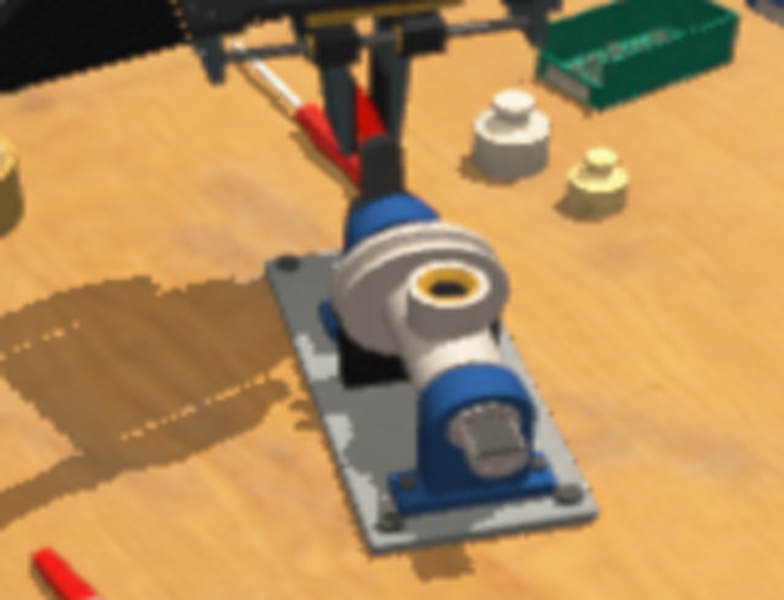

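View pics/w3.png

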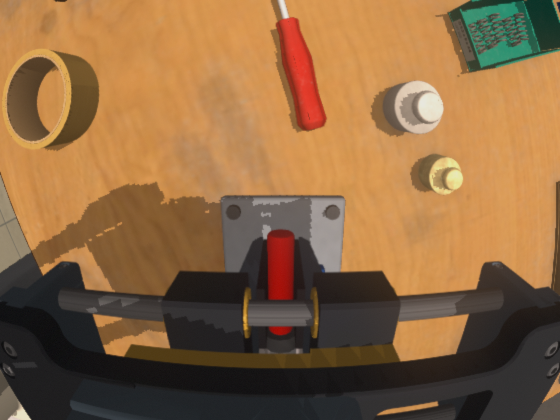

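Run:
```python
from h import *
np.set_printoptions(precision=4,suppress=True)
d=np.load("pics/w3.npz")
for n,u,v,z in [("plTL",222,196,.012),("plTR",344,196,.012)]:
    r=wat(u,v,z,d["p"],d["r"])-sa;print(n,r@xd,r@yd)
ctrl.command_gripper(1.0)
p=np.array(ctrl.current_tool_pos());print(p,ctrl.current_contact_force())
ctrl.move_l(p+[0,0,.12],vel=.2)
snap("wrist","w4");snap("scene","s4");snap("top","t4");print(ctrl.current_t())
s=cv2.imread("pics/s4.png");t=cv2.imread("pics/w4.png")
cv2.imwrite("pics/c6.png",cv2.resize(s[155:275,240:360],None,fx=5,fy=5,interpolation=cv2.INTER_CUBIC))
cv2.imwrite("pics/c7.png",cv2.resize(t[150:330,200:400],None,fx=4,fy=3.3,interpolation=cv2.INTER_CUBIC))
```

```text
plTL -0.048836497366027756 0.02030346873202675
plTR 0.057151106778443435 0.020282676841148345
[0.615  0.1308 0.111 ] [0.5697 0.538  0.1666]
9.425
```

View pics/c6.png

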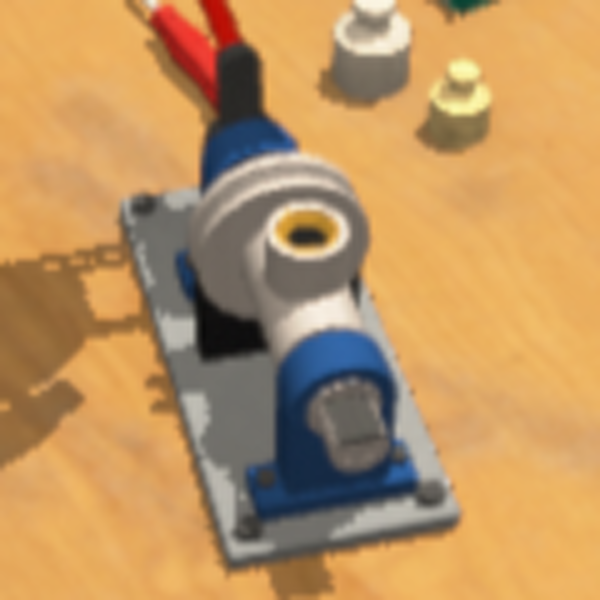

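View pics/c7.png

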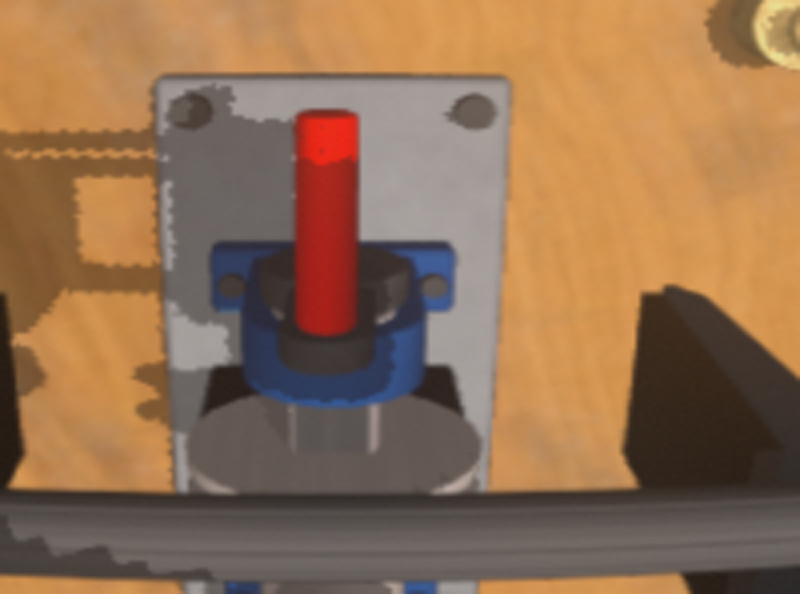

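Run:
```python
from h import *
d=np.load("pics/w4.npz")
for n,u,v,z in [("pinfree",326.5,115,.13),("pinarm",327,325,.13),("hub",335,280,.08),("footL",211,242,.02),("footR",455,242,.02),("plTL",155,76,.012),("plTR",510,76,.012),("scL",190,112,.014),("scR",474,112,.014)]:
    u=(u+.5)/4-.5+200;v=(v+.5)/3.3-.5+150
    r=wat(u,v,z,d["p"],d["r"])-sa;print(n,(r@xd).round(4),(r@yd).round(4))
# top and scene: handle predicted pixels for angles
for a in(-.1,-.05,0,.05,.1):
    P=sa+.05*(np.sin(a)*xd+np.cos(a)*zd)
    print(a,[ (np.array(proj("scene",P+s*yd))-[240,155]+.5)*5-.5 for s in(-.03,.03)],[np.array(proj("top",P+s*yd)) for s in(-.03,.03)])
t=cv2.imread("pics/t4.png");cv2.imwrite("pics/c8.png",cv2.resize(t[145:225,205:325],None,fx=6.6,fy=6.6,interpolation=cv2.INTER_CUBIC))
s=cv2.imread("pics/s4.png");cv2.imwrite("pics/c9.png",cv2.resize(s[215:260,285:335],None,fx=12,fy=12,interpolation=cv2.INTER_CUBIC))
```

```text
pinfree 0.0017 0.03
pinarm 0.0019 -0.0286
hub 0.0041 -0.0343
footL -0.0339 -0.0419
footR 0.0418 -0.0419
plTL -0.0503 0.0199
plTR 0.0578 0.02
scL -0.0396 0.0066
scR 0.0468 0.0067
-0.1 [array([227.6581578 ,  62.44778089]), array([199.24550138,  -8.99741554])] [array([238.76351402, 172.70619939]), array([217.81879538, 166.13098392])]
-0.05 [array([232.7069902 ,  61.36539136]), array([204.09227949, -10.01870528])] [array([239.03840949, 171.83035578]), array([218.09308659, 165.2558554 ])]
0 [array([237.76541991,  60.48856557]), array([208.95074851, -10.83701512])] [array([239.31734198, 170.95877697]), array([218.37317043, 164.38553989])]
0.05 [array([242.81949126,  59.81952023]), array([213.80755418, -11.4502877 ])] [array([239.59954333, 170.09385978]), array([218.65827529, 163.52243041])]
0.1 [array([247.85529157,  59.35984148]), array([218.64937461, -11.85708308])] [array([239.88423607, 169.23797951]), array([218.947615  , 162.66889683])]
```

View pics/c8.png

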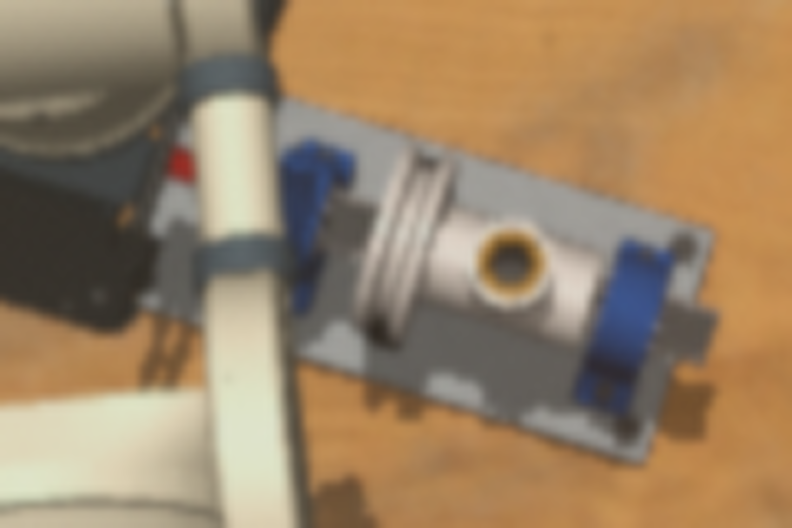

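View pics/c9.png

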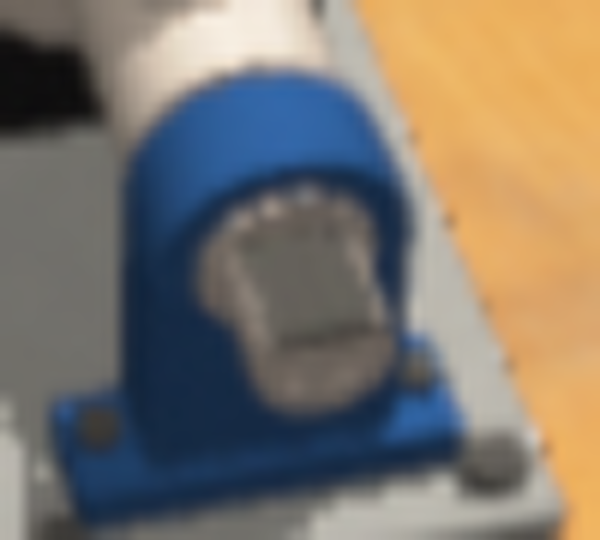

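Run:
```python
from h import *
for a in(-.1,-.05,0,.05,.1):
    u=np.cos(a)*xd-np.sin(a)*zd; c=sa-yd*.24+.008*(np.sin(a)*xd+np.cos(a)*zd)
    A=(np.array(proj("scene",c-.01*u))-[285,215]+.5)*12-.5;B=(np.array(proj("scene",c+.01*u))-[285,215]+.5)*12-.5
    print(a,A,B,(B-A)[1]/(B-A)[0])
c=sa-yd*.22;c[2]=.012
A=np.array(proj("scene",c-.03*xd));B=np.array(proj("scene",c+.03*xd));print((B-A)[1]/(B-A)[0])
```

```text
-0.1 [259.04054451 342.59288836] [368.62857634 315.11037111] -0.2507802794874138
-0.05 [261.12953444 340.21291821] [370.88365857 316.47174   ] -0.216312401923299
0 [263.3591486  337.87688075] [372.99986428 317.93692551] -0.1818663360575711
0.05 [265.72382224 335.59079834] [374.97201967 319.50207455] -0.14726763609859053
0.1 [268.21762575 333.36057399] [376.79533466 321.16308808] -0.11233876668147147
-0.18753205094862652
```

Run:
```python
from h import *
P=sa+.0022*xd+.004*yd+.031*zd
print(ctrl.move_l(P,vel=.2,contact_N=10))
ctrl.command_gripper(0.0)
r=np.array(ctrl.current_tool_pos())-sa;F=np.array(ctrl.current_contact_force())
print(r@xd,r[2],F@xd,F[2],ctrl.current_grip_width()*91)
ctrl.command_gripper(1.0)
ctrl.move_l(P+[0,0,.12],vel=.25)
snap("wrist","w5");snap("scene","s5");print(ctrl.current_t())
s=cv2.imread("pics/s5.png");t=cv2.imread("pics/w5.png")
cv2.imwrite("pics/c10.png",cv2.resize(s[215:260,285:335],None,fx=12,fy=12,interpolation=cv2.INTER_CUBIC))
cv2.imwrite("pics/c11.png",cv2.resize(t[150:330,200:400],None,fx=4,fy=3.3,interpolation=cv2.INTER_CUBIC))
```

```text
False
0.0018892077625463277 0.03098870788409165 -3.3509089849762965 1.8088463901075285 13.142127462337177
13.3083
```

View pics/c10.png

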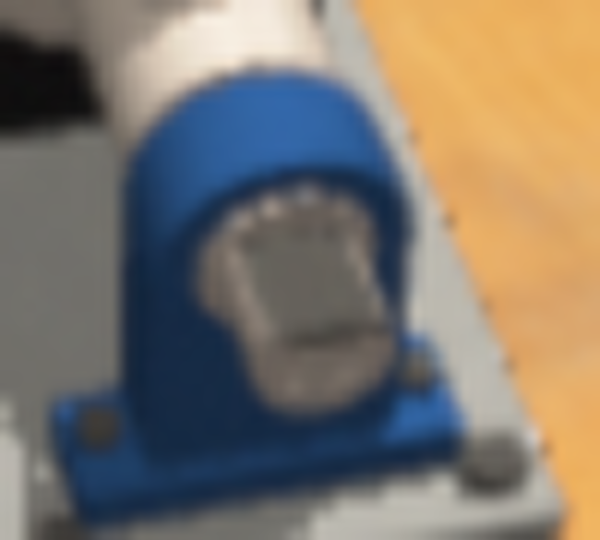

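View pics/c11.png

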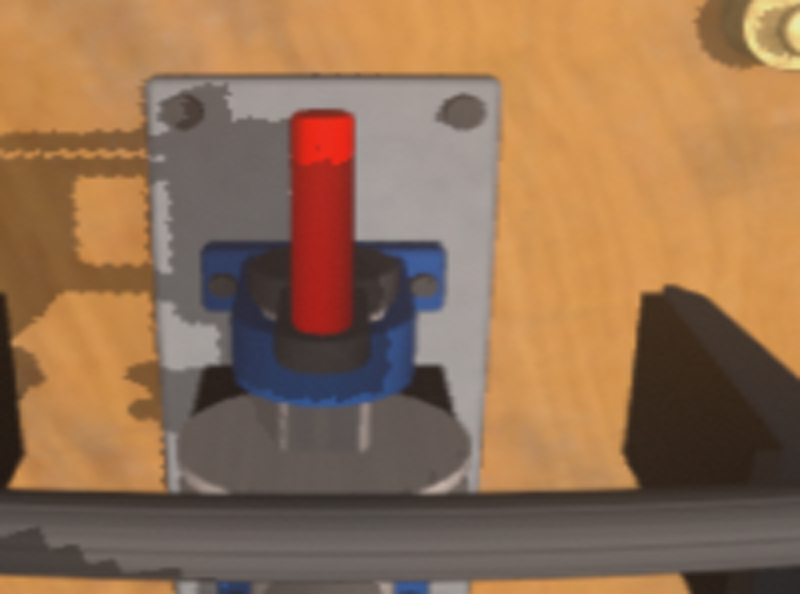

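```bash
cat >> h.py <<'E'
def Ry(deg):
    t=np.radians(deg);x=np.array([np.cos(t),np.sin(t),0]);return np.column_stack([x,-zd,np.cross(x,-zd)])
E
python3 - <<'E'
from h import *
ctrl.goto([.4212,-.2707,.20],Ry(-74.5))
snap("wrist","w6");print(ctrl.current_q(),ctrl.current_t())
E
```

```text
[-3.94750634e+01  1.92696537e+01  9.53424306e+01  8.97507693e-03
  6.53772322e+01  3.49279782e+01] 15.0
```

View pics/w6.png

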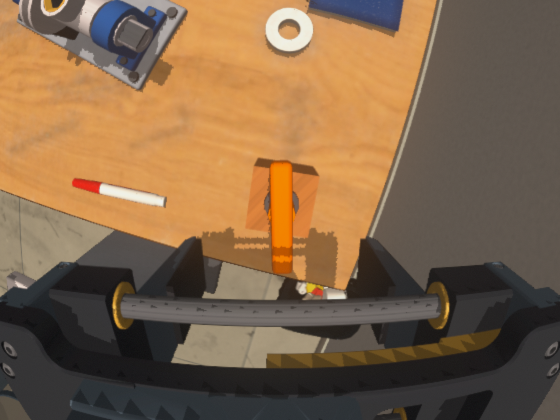

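Run:
```python
from h import *
d=np.load("pics/w6.npz")
A=wat(281,162,.124,d["p"],d["r"]);B=wat(283,272,.120,d["p"],d["r"])
print(d["p"],A,B,(A+B)/2,np.linalg.norm(A-B),np.degrees(np.arctan2(*(A-B)[1::-1])))
```

```text
[ 0.4218137  -0.27027474  0.20003689] [ 0.47054508 -0.25784089  0.124     ] [ 0.37927595 -0.28511877  0.12      ] [ 0.42491051 -0.27147983  0.122     ] 0.09534220156025194 16.63998734041004
```

Run:
```python
from h import *
np.set_printoptions(precision=4,suppress=True)
R=Ry(-74.5)
print(ctrl.move_l([.423,-.2707,.099],vel=.15,contact_N=10),ctrl.current_tool_pos())
ctrl.command_gripper(0.0)
print(ctrl.current_grip_width()*91,ctrl.current_tool_pos(),ctrl.current_contact_force())
p=np.array(ctrl.current_tool_pos());p2=p.copy();p2[2]=.19
ctrl.move_l(p2,vel=.15)
print(ctrl.current_contact_force(),ctrl.current_wrist_torque(),ctrl.current_t(),ctrl.current_grip_width()*91)
snap("wrist","w7");snap("scene","s7")
```

```text
False [ 0.4235 -0.2708  0.0996]
22.106383693819605 [ 0.423  -0.2707  0.099 ] [-0.1659  0.0172 -0.3648]
[ 0.4891  0.4705 -1.7504] [-0.072   0.1242 -0.0191] 17.65 21.998575277237336
```

View pics/s7.png

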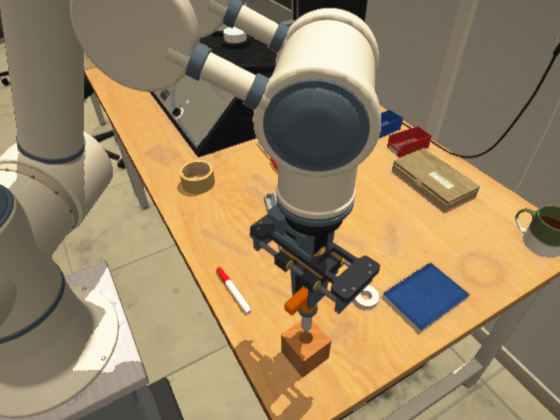

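View pics/w7.png

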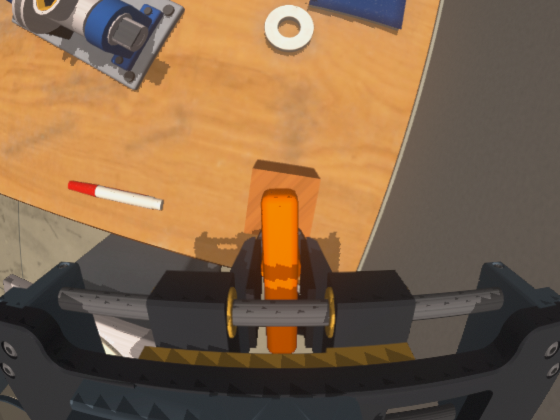

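Run:
```python
from h import *
np.set_printoptions(precision=4,suppress=True)
p=np.array(ctrl.current_tool_pos());p[2]=.255
ctrl.move_l(p,vel=.2)
S=np.array([.5704,-.0187,.240])
ctrl.goto(S,Ry(37.2-90))
p=np.array(ctrl.current_tool_pos());print(p,ctrl.current_q(),ctrl.current_t())
im=snap("scene","s8");snap("wrist","w8")
print(proj("scene",p-[0,0,.097]),proj("scene",np.array([p[0],p[1],.127])))
cv2.imwrite("pics/c12.png",cv2.resize(im[160:270,250:360],None,fx=5.4,fy=5.4,interpolation=cv2.INTER_CUBIC))
```

```text
[ 0.57   -0.0197  0.2396] [-7.9634 22.4807 82.9202 -0.0264 74.6431 44.9111] 19.35
(np.float64(301.4124977913349), np.float64(195.77341943423295)) (np.float64(301.22750692758194), np.float64(201.1046604309571))
```

View pics/c12.png

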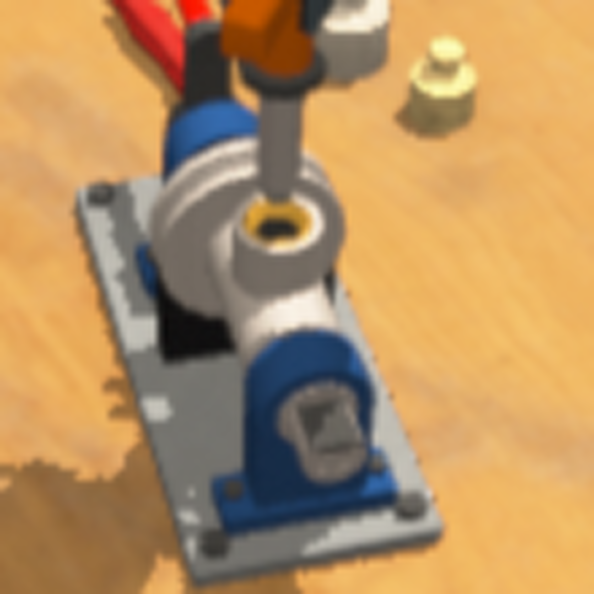

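View pics/w8.png

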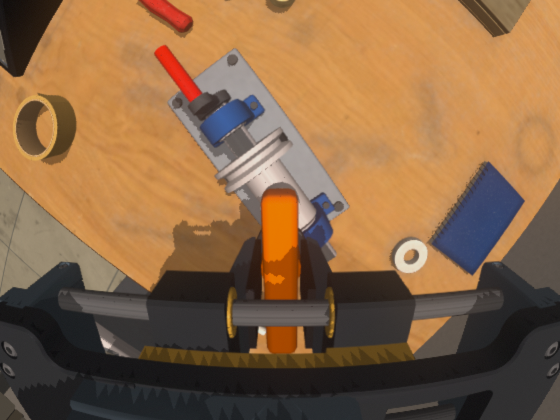

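Run:
```python
from h import *
np.set_printoptions(precision=4,suppress=True)
print(ctrl.current_tool_pos())
print(ctrl.move_l([.5702,-.0192,.2005],vel=.06,contact_N=15),ctrl.current_tool_pos(),ctrl.current_contact_force(),ctrl.current_wrist_torque(),ctrl.current_t())
im=snap("scene","s9")
cv2.imwrite("pics/c13.png",cv2.resize(im[160:270,250:360],None,fx=5.4,fy=5.4,interpolation=cv2.INTER_CUBIC))
```

```text
[ 0.5701 -0.0201  0.24  ]
True [ 0.5702 -0.0191  0.1998] [-0.5599  1.0597  8.3811] [ 0.0616  0.1077 -0.063 ] 20.1333
```

View pics/c13.png

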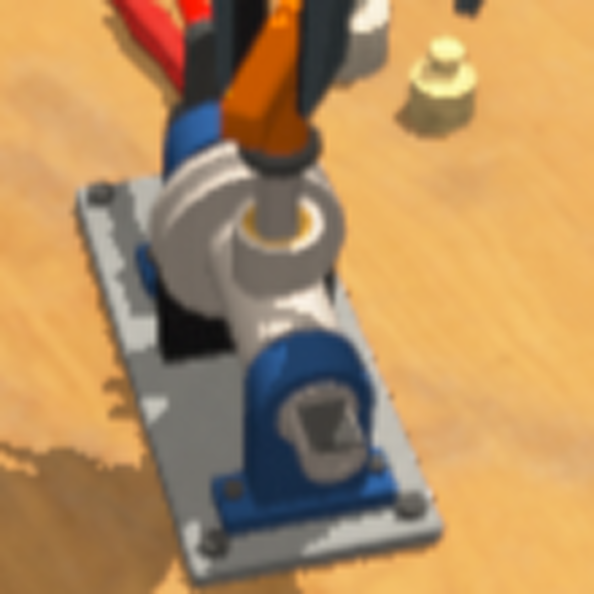

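Run:
```python
from h import *
np.set_printoptions(precision=3,suppress=True)
ctrl.command_gripper(.45)
ctrl.move_l([.5702,-.0192,.2065],vel=.05)
ctrl.command_gripper(0.0)
print(ctrl.current_grip_width()*91,ctrl.current_tool_pos(),ctrl.current_contact_force(),ctrl.current_wrist_torque(),ctrl.current_t())
q=np.array(ctrl.current_q());q0=q[5]
for i in range(1,12):
    q[5]=q0+5*i
    ctrl.movej(q)
    T=ctrl.current_wrist_torque()
    print(5*i,np.array(ctrl.current_q())[5]-q0,T,ctrl.current_contact_force(),ctrl.current_t())
    if abs(T[2])>.6: break
```

```text
17.78605684960556 [ 0.57  -0.019  0.206] [-0.228  0.038 -0.373] [-0.129  0.207 -0.055] 21.4583
5 4.878040226537358 [-0.001  0.136 -0.046] [-0.057  0.124 -0.4  ] 21.7083
10 9.77062915928667 [0.029 0.211 0.001] [ 0.558 -0.282  0.328] 21.9583
15 14.724800192048349 [ 0.043  0.315 -0.029] [-0.351 -0.228  0.935] 22.2083
20 19.707149671253553 [ 0.162  0.413 -0.047] [-2.067  0.317  0.635] 22.4583
25 24.69651343895172 [ 0.305  0.551 -0.046] [-2.713  1.369  1.47 ] 22.7083
30 29.694714672607553 [0.543 0.618 0.03 ] [-1.239  2.527  1.43 ] 22.9583
35 34.69329100679757 [ 0.812  0.736 -0.031] [-1.38   2.821  1.718] 23.2083
40 39.69321032611443 [ 1.056  0.768 -0.02 ] [-1.493  4.454  1.492] 23.4583
45 44.698870978806404 [1.234 0.771 0.004] [-2.259  4.31   0.345] 23.7083
50 49.6967250137156 [ 1.34   0.773 -0.005] [-1.922  4.437  0.817] 23.9583
55 54.69598017175638 [ 1.437  0.704 -0.006] [-1.777  4.99   1.048] 24.2083
```

Run:
```python
from h import *
np.set_printoptions(precision=3,suppress=True)
q=np.array(ctrl.current_q());q0=q[5]
for i in range(1,15):
    q[5]=q0+2.5*i
    ctrl.movej(q)
    T=ctrl.current_wrist_torque()
    print(2.5*i,np.array(ctrl.current_q())[5]-q0,T,ctrl.current_contact_force(),ctrl.current_t(),ctrl.current_grip_width()*91)
    if abs(T[2])>.6: break
print(ctrl.current_q()[5])
im=snap("scene","s10");snap("wrist","w10")
cv2.imwrite("pics/c14.png",cv2.resize(im[130:270,230:370],None,fx=4.2,fy=4.2,interpolation=cv2.INTER_CUBIC))
```

```text
2.5 2.2030528430658904 [1.32  0.676 0.038] [-0.694  4.595  1.245] 24.4583 17.756731504344547
5.0 4.7120174596879565 [1.472 0.635 0.027] [-2.41   5.479  0.361] 24.7083 17.792490818467428
7.5 7.212658730030924 [1.473 0.595 0.042] [-1.332  5.328  0.794] 24.9583 17.72177257844275
10.0 9.713558175130558 [1.56  0.596 0.04 ] [-0.957  5.824  1.578] 25.2083 17.773683278138538
12.5 12.215138147767846 [1.523 0.602 0.016] [-2.399  5.659  0.376] 25.4583 17.907102512117444
15.0 14.713758728070317 [1.597 0.435 0.068] [-0.653  6.135 -0.413] 25.7083 17.624511971031666
17.5 17.209025753005875 [1.594 0.442 0.115] [-0.138  5.753 -0.106] 25.9583 17.861639993741104
20.0 19.708425283518324 [1.525 0.397 0.203] [-0.854  5.662  0.49 ] 26.2083 17.56758092256412
22.5 22.204555666398818 [1.525 0.378 0.193] [-1.318  5.188 -0.348] 26.4583 17.706047474486997
25.0 24.70609590460151 [1.49 0.36 0.25] [ 0.214  5.067 -0.223] 26.7083 17.466483520871385
27.5 27.207808905703914 [1.509 0.34  0.213] [0.201 5.563 0.738] 26.9583 17.796005649264483
30.0 29.710719989506813 [1.552 0.185 0.137] [0.362 6.334 0.314] 27.2083 17.803352278780416
32.5 32.208429247403515 [1.604 0.245 0.097] [-0.854  5.379  0.038] 27.4583 18.10157852045019
35.0 34.71278265679639 [ 1.504  0.111 -0.015] [-0.148  6.013 -0.957] 27.7083 17.728905317890046
134.29057741060674
```

View pics/c14.png

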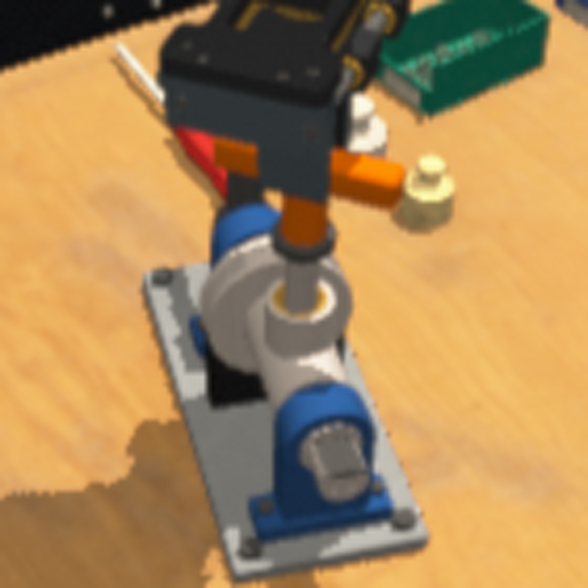

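View pics/w10.png

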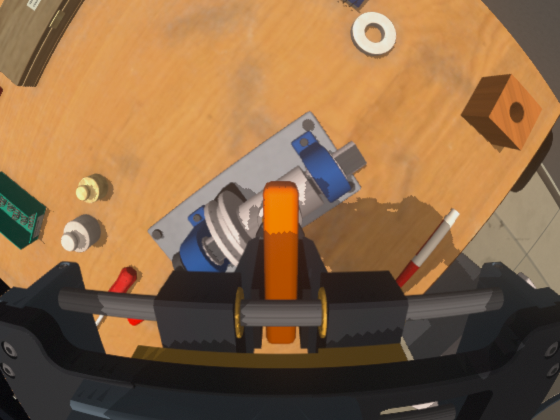

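Run:
```python
from h import *
np.set_printoptions(precision=3,suppress=True)
p=np.array(ctrl.current_tool_pos());print(p,ctrl.current_eef_rot(),ctrl.current_t())
for nm,c,f,o in (("s10",(.5702,-.0191),4.2,(230,130)),("s9",(.5702,-.0191),5.4,(250,160))):
  for z in (.127,.173,.205,.225):
    print(nm,z,(np.array(proj("scene",np.array([*c,z])))-o+.5)*f-.5)
im=cv2.imread("pics/s10.png");cv2.imwrite("pics/c15.png",cv2.resize(im[150:230,260:340],None,fx=7.4,fy=7.4,interpolation=cv2.INTER_CUBIC))
```

```text
[ 0.57  -0.019  0.206] [[-0.79  -0.002  0.613]
 [-0.613  0.001 -0.79 ]
 [ 0.001 -1.    -0.002]] 27.8083
s10 0.127 [300.482 299.417]
s10 0.173 [302.811 231.985]
s10 0.205 [304.532 182.151]
s10 0.225 [305.653 149.69 ]
s9 0.127 [278.477 223.107]
s9 0.173 [281.471 136.409]
s9 0.205 [283.684  72.337]
s9 0.225 [285.125  30.601]
```

View pics/c15.png

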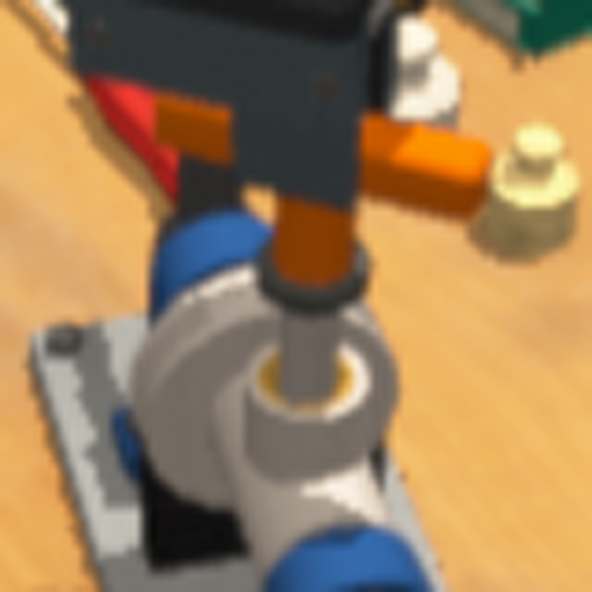

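Run:
```python
from h import *
np.set_printoptions(precision=3,suppress=True)
p=np.array(ctrl.current_tool_pos())
ctrl.move_l(p+[0,.0012,0],vel=.02)
print(ctrl.current_wrist_torque(),ctrl.current_contact_force(),ctrl.current_tool_pos())
q=np.array(ctrl.current_q());q0=q[5]
for i in range(1,11):
    q[5]=q0-3.5*i
    ctrl.movej(q)
    R=np.array(ctrl.current_eef_rot())
    print("bar",round(np.degrees(np.arctan2(R[1,0],R[0,0]))+90,1),ctrl.current_wrist_torque(),ctrl.current_contact_force(),np.array(ctrl.current_effort())[5],ctrl.current_t())
```

```text
[0.047 0.369 0.032] [-0.77   0.069 -1.201] [ 0.57  -0.018  0.206]
bar -48.9 [0.263 0.444 0.115] [-2.159  0.341  0.555] -0.8694198913872242 28.3083
bar -45.5 [0.07  0.464 0.032] [-0.901  0.393  0.09 ] -0.7712048292160034 28.5583
bar -42.0 [-0.134  0.546  0.037] [-1.385  0.148 -0.121] -0.7466113194823265 28.8083
bar -38.5 [-0.295  0.5    0.045] [-1.655 -1.801 -0.615] -0.7373755797743797 29.0583
bar -35.0 [-0.454  0.598  0.047] [-0.513 -1.483 -0.361] -0.7343273609876633 29.3083
bar -31.5 [-0.626  0.588  0.039] [-1.169 -2.297 -0.375] -0.733442846685648 29.5583
bar -28.0 [-0.752  0.597  0.033] [-2.437 -3.288  0.249] -0.7333476841449738 29.8083
bar -24.5 [-0.946  0.637  0.027] [-2.276 -4.106 -0.69 ] -0.7336818426847458 30.0583
bar -21.0 [-1.094  0.673 -0.004] [-1.624 -3.81   0.598] -0.7341178692877293 30.3083
bar -17.5 [-1.213  0.651  0.086] [-1.649 -4.17   0.376] -0.734277069568634 30.5583
```

Run:
```python
from h import *
np.set_printoptions(precision=3,suppress=True)
p=np.array(ctrl.current_tool_pos())
q=np.array(ctrl.current_q());q0=q[5];e0=None
for i in range(1,12):
    q[5]=q0+3*i
    ctrl.movej(q)
    R=np.array(ctrl.current_eef_rot());e=np.array(ctrl.current_effort())[5]
    T=np.array(ctrl.current_wrist_torque())
    print("bar",round(np.degrees(np.arctan2(R[1,0],R[0,0]))+90,1),T,ctrl.current_contact_force(),round(e,3),ctrl.current_grip_width()*91,ctrl.current_t())
    if T[2]>.22: break
snap("wrist","w11");im=snap("scene","s11")
```

```text
bar -20.6 [-1.062  0.612 -0.047] [-2.042 -3.085  0.15 ] 0.787 17.755781271154902 30.8083
bar -23.5 [-1.013  0.601 -0.022] [-0.761 -3.199 -1.413] 0.664 18.130266754087558 31.0583
bar -26.4 [-0.828  0.625 -0.091] [-2.172 -2.894 -1.317] 0.632 18.184988534309987 31.3083
bar -29.4 [-0.796  0.6   -0.084] [-1.106 -2.044 -1.684] 0.621 17.613746907565588 31.5583
bar -32.4 [-0.699  0.674 -0.067] [-1.516 -2.609 -1.319] 0.616 17.832245198421774 31.8083
bar -35.4 [-0.571  0.579 -0.028] [-2.222 -2.33  -0.773] 0.615 17.81875900609794 32.0583
bar -38.4 [-0.441  0.523 -0.018] [-0.437 -1.329 -0.842] 0.615 17.588623806505527 32.3083
bar -41.4 [-0.385  0.507 -0.017] [-0.857 -1.506 -1.729] 0.615 17.95958853686169 32.5583
bar -44.4 [-0.199  0.494 -0.052] [-1.54  -0.042 -1.329] 0.615 18.00549919637344 32.8083
bar -47.4 [-0.072  0.43  -0.053] [-0.742  0.454 -0.342] 0.616 17.906576465508316 33.0583
bar -50.4 [ 0.084  0.381 -0.045] [-0.581  0.169 -1.646] 0.616 17.87280438232232 33.3083
```

View pics/w11.png

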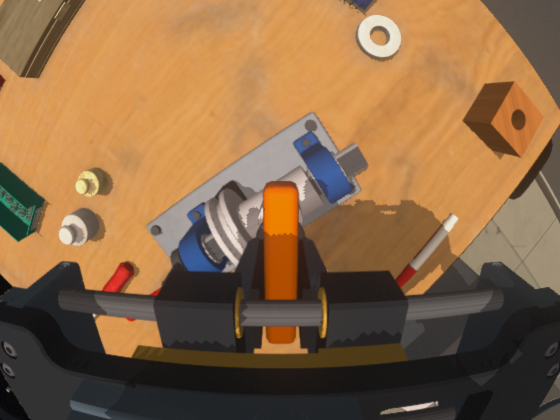

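Run:
```python
from h import *
np.set_printoptions(precision=3,suppress=True)
ctrl.command_gripper(.5)
p=np.array(ctrl.current_tool_pos())
ctrl.move_l(p+[0,0,.04],vel=.2)
snap("wrist","w12");im=snap("scene","s12")
cv2.imwrite("pics/c16.png",cv2.resize(im[130:270,230:370],None,fx=4.2,fy=4.2,interpolation=cv2.INTER_CUBIC))
print(ctrl.current_q(),ctrl.current_t(),p)
```

```text
[ -7.778  22.244  82.263  -0.014  75.698 132.771] 34.4667 [ 0.571 -0.018  0.206]
```

View pics/w12.png

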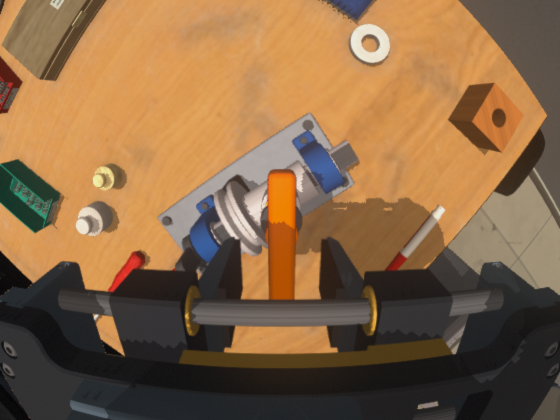

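View pics/c16.png

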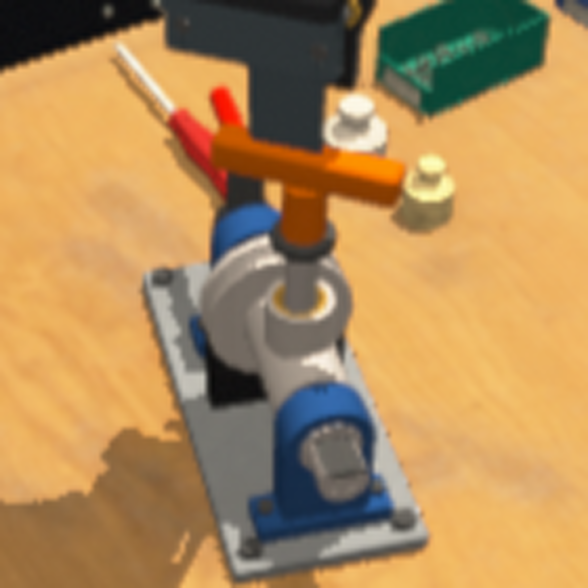

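Run:
```python
from h import *
np.set_printoptions(precision=3,suppress=True)
q=np.array(ctrl.current_q());q[5]-=180
ctrl.movej(q)
ctrl.move_l([.5709,-.0186,.2065],vel=.1,ori=Ry(40))
print(ctrl.current_q()[5],ctrl.current_t())
ctrl.command_gripper(0.0)
print(ctrl.current_grip_width()*91,ctrl.current_tool_pos(),ctrl.current_contact_force(),ctrl.current_wrist_torque(),ctrl.current_t())
q=np.array(ctrl.current_q());q0=q[5]
b=np.array(ctrl.current_wrist_torque())[2]
for i in range(1,17):
    q[5]=q0+3*i
    ctrl.movej(q)
    R=np.array(ctrl.current_eef_rot());e=np.array(ctrl.current_effort())[5]
    T=np.array(ctrl.current_wrist_torque())
    print("bar",round(np.degrees(np.arctan2(R[1,0],R[0,0]))-90,1),T,ctrl.current_contact_force(),round(e,3),ctrl.current_t())
    if T[2]-b>.15: break
```

```text
-47.84562282945351 37.7667
17.461508099527087 [ 0.571 -0.019  0.207] [0.154 0.497 3.796] [ 0.02   0.06  -0.019] 38.3
bar -52.9 [0.019 0.098 0.079] [-0.92   0.356  1.609] 0.745 38.55
bar -55.9 [ 0.021  0.099 -0.002] [-0.192  0.604  1.185] 0.696 38.8
bar -58.9 [0.049 0.166 0.003] [-0.498 -0.263  0.547] 0.671 39.05
bar -61.8 [ 0.048  0.114 -0.004] [-0.311  1.4    0.153] 0.657 39.3
bar -64.8 [0.118 0.206 0.048] [-0.642  0.317  0.211] 0.654 39.55
bar -67.8 [0.027 0.08  0.027] [-0.472  0.671  0.53 ] 0.674 39.8
bar -70.8 [-0.023  0.061  0.005] [ 0.213 -0.843  1.486] 0.676 40.05
bar -73.8 [-0.042  0.    -0.012] [ 0.118 -0.768  0.398] 0.676 40.3
bar -76.8 [-0.061 -0.104  0.044] [ 0.84  -0.054  0.645] 0.676 40.55
bar -79.8 [-0.17  -0.062  0.024] [ 0.599 -0.711  0.093] 0.677 40.8
bar -82.8 [-0.117 -0.087 -0.016] [ 0.799  0.005 -0.259] 0.676 41.05
bar -85.8 [-0.071  0.037  0.   ] [ 0.305  0.159 -0.288] 0.677 41.3
bar -88.8 [ 0.098  0.142 -0.025] [-0.427  0.508  0.905] 0.677 41.55
bar -91.8 [0.103 0.241 0.057] [-0.398  0.018  1.381] 0.713 41.8
bar -94.8 [0.177 0.388 0.119] [-1.895  0.769  0.917] 0.773 42.05
bar -97.8 [0.174 0.402 0.155] [-1.918  1.226  1.105] 0.812 42.3
```

Run:
```python
from h import *
np.set_printoptions(precision=3,suppress=True)
q=np.array(ctrl.current_q())
q[5]+=1.5;ctrl.movej(q)
ctrl.sleep(.4);print(ctrl.current_wrist_torque(),ctrl.current_effort()[5],ctrl.current_q()[5]-q[5])
snap("wrist","w13")
ctrl.command_gripper(.6)
p=np.array(ctrl.current_tool_pos())
ctrl.move_l(p+[0,0,.08],vel=.2)
snap("wrist","w14")
p=np.array(ctrl.current_tool_pos())
try:
    ctrl.goto([.42,-.12,.33],Ry(0))
except Exception as e: print(e)
im=snap("scene","s14");t=snap("top","t14")
cv2.imwrite("pics/c17.png",cv2.resize(im[130:270,230:370],None,fx=4.2,fy=4.2,interpolation=cv2.INTER_CUBIC))
print(ctrl.current_t())
```

```text
[0.212 0.325 0.255] 0.22717467974871397 -0.015942096496351255
45.1917
```

View pics/c17.png

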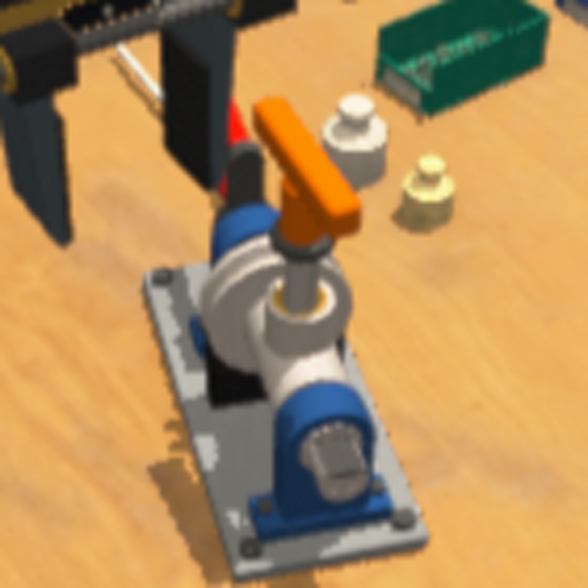

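View pics/w13.png

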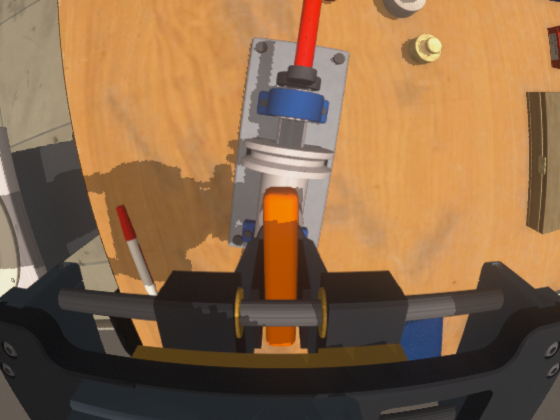

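View pics/w14.png

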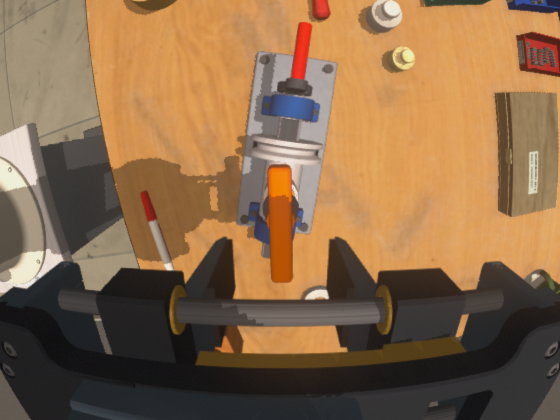

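View pics/t14.png

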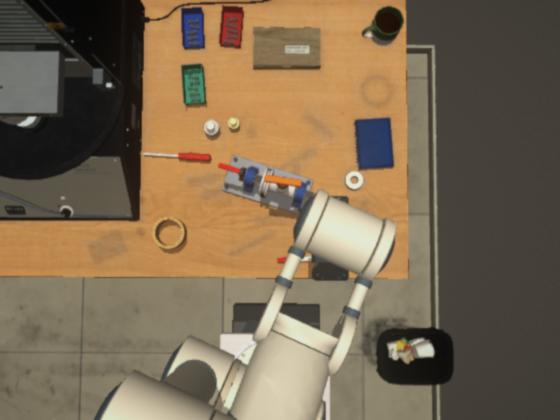

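Run:
```python
import cv2,numpy as np
s=cv2.imread("pics/s14.png");w=cv2.imread("pics/w14.png")
a=cv2.resize(s[215:260,285:335],None,fx=8,fy=8,interpolation=cv2.INTER_CUBIC)
b=cv2.resize(w[10:110,240:340],None,fx=3.6,fy=3.6,interpolation=cv2.INTER_CUBIC)
cv2.imwrite("pics/c18.png",np.hstack([a,b]))
from h import *
d=np.load("pics/w14.npz")
A=wat(280,168,.225,d["p"],d["r"]);B=wat(282.5,279,.22,d["p"],d["r"]);print(np.degrees(np.arctan2(*(B-A)[1::-1])),(A+B)/2)
```

```text
-98.0964914395671 [ 0.57337154 -0.01925317  0.2225    ]
```

View pics/c18.png

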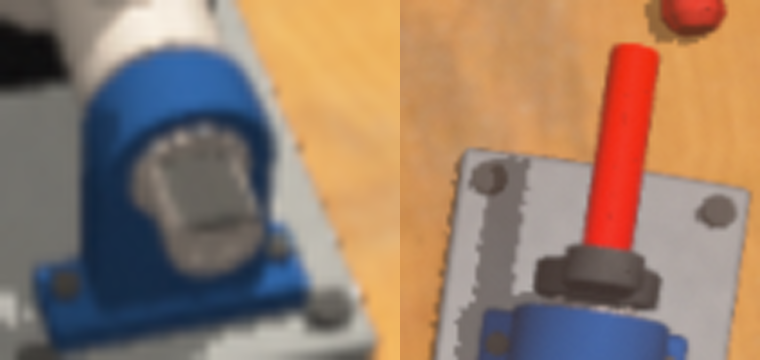

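Run:
```python
from h import *
ctrl.sign_off();print(ctrl.current_t())
```

```text
the job is handed in; nothing more can be done
the job is handed in; nothing more can be done
```

I finished the job and handed it in at about 45 s of the 56 s. The crank is upright, and the hex key is left standing in the setscrew with the screw at its stop. No verdict was reported.

**Shaft:** I turned it by the crank handle from about -1.0 rad to upright. It first came out about 0.03 rad short, so I gripped it again and corrected that. In the last pictures the crank handle is centred over the fixture and the shaft flat faces up, within about 0.02 rad.

**Key:** It went fully home, with the bar at about 215 mm as expected. The last pictures show it still standing there with the gripper clear. My last close check of the handle and the shaft flat shows the crank did not move while I turned the key.

**Setscrew, which did not go cleanly:**
- **First turn:** I turned about 89° without a clear stop. The torque rose to 0.25 N m and then fell away. The hex had most likely slipped over a corner at the stop and backed the screw off slightly.
- **Second turn:** I regripped the bar the other way round and turned clockwise again. The screw's drag showed, and the stop came about where the next hex position put it, near a bar angle of -90°. I pressed on to about -98° and it held at 0.25 N m before I let go.
- **Not measured:** I had no direct reading of the screw angle, so "tight" rests on that torque and where it stopped.

**Other objects:** I never touched them. In the last top view the tape roll, screwdriver and ring gauge are unmoved. The arm partly hid the marker, but it looked unmoved in the pictures shortly before.

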